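# Zero the cut counter and hold the first bar in the cold saw

## Robot

A 6-joint arm with a two-finger parallel gripper is mounted at the origin on the work surface. World frame = base frame: x ahead of the robot, y to its left, z up, the work surface at z = 0. Lengths are in mm, angles in rad, forces in N, time in s.
With the tool pointing down it reaches from about 275 to 1000 mm from the base axis. Payload 8.4 kg.
Tool frame: the origin (TCP) lies midway between the tips of the shut fingers; the grasp point (between the pads) lies 19 mm behind it; z points along the fingers, x is the direction in which the jaws open and shut, and the axes are right-handed (so a half turn about z gives the same grasp; the last joint's range is limited). The gripper opens to 85 mm and grips with 20 to 120 N. Pads are 22 mm wide; open, the fingers measure 114 mm over their backs; the gripper's body (76 mm by 85 mm) begins 54 mm behind the grasp point. The pads swing forward as they close: fully open they stand 13 mm farther back than shut.
Start: joints at [-1.198, 0.353, 1.633, -0, 1.155, -0.002], TCP at [228.803, -581.616, 231.281] pointing down, gripper open.
Joint ranges: [-2.63, 2.63], [-0.92, 2.1], [0.06, 2.66], [-1.3, 4.44], [0, 2.69], [-3.02, 3.02]. Speed limits (rad/s): [2.22, 2.22, 2.79, 3.14, 3.14, 3.14].

## Interface

Orientations are given as [roll, pitch, yaw] about the fixed x, y, z axes, in that order (R = Rz(yaw) Ry(pitch) Rx(roll)).
In Python, from rig import sense, grab_frame, camera_model, job gives the robot as it stands.
- The arm moves only by the tool arm_command, never from a script. Its argument "plan" is a list of rows, each an object with "translation": the shift along the tool's x, y, z in cm, a list of three; "twist": the turn about the tool's z in rad; "gripper": the opening, from 0 (shut) to 1 (fully open). A call has exactly 5 rows; each row is the pose to reach, as a shift and turn from the pose measured when the call began, along the tool's axes at that moment; what a row does not reach only later rows make up. A row lasts 1/12 s, in which the tool goes at most 41.7 mm and 7.16 degrees, less where a joint would pass 70% of its speed; a pose out of reach is approached as far as the arm can. A call with a gripper value outside its range is refused whole. The fingers move at their own pace and stop on an object; "squeeze" is the grip in N (left out, the last holds). Time passes only in rows, so rows that repeat a pose let the fingers close, or fill a call up. It gives the time, the measured TCP pose, the force and the opening at its end, in the units of the state.
- sense(): the state, without advancing time (a new reading comes with each control period).
- grab_frame(name): name is "scene" or "top"; returns the picture (400x640x3 uint8, blue, green, red); there is no depth.
- camera_model(name): a dict with "fx", "fy", "cx", "cy" (pixels), "pose" (4x4, takes a point from camera to world coordinates). Camera axes: x right, y down, z forward; pixel columns grow to the right and rows downward; lengths in mm; the calibration is good to about 2 mm. A picture is of the moment at which its call begins. camera_model takes no time and is no camera call.
- job.sign_off(): hands the job in, once; it reports no verdict.
The state is a dict: "clock": time; "qpos": joint angles; "qvel": joint speeds; "joint_efforts": joint torques, N m; "eef_pos": TCP position; "tcp_rot": TCP orientation; "contact_force": force on the tool from outside, world axes, zero at the start; "wrist_torque": the same for the moment, N m; "opening": opening from 0.0 (shut) to 1.0 (fully open).
Only numpy, scipy, OpenCV 4.12 (cv2) and the standard library are available. Lean on these libraries where they do the work, as an engineer would, in place of code of your own. Each camera call takes 0.05 s, during which the arm holds its last target.

## Task

A new batch starts on the cold saw. First turn the cut counter's knob anticlockwise back to its zero stop; then take the long narrow rectangular tube (the one whose section fits the guard window) from the bearers, feed it end first through the window in the saw's infeed guard, and push the sprung length stop behind it well in, more than half of its travel. Finish still gripping the tube with the length stop pushed in, so that the vice can be closed, and leave the other lengths and the loose things on the bench where they are.

Things in the scene. Friction and masses are not known exactly. Their poses are not given: they have to be found in the camera images.
- window (a point): Centre of the upright slot (window) in the saw's infeed guard plate, on the plate's outer (infeed) face, 97 mm above the bench. Axes: -y = feed direction, level, into the saw; x = level across the slot; z up. The slot is 22 mm wide (x) and 44 mm high (z), sill 75 mm above the bench. Sheet lips flare out 10 mm on the infeed side to a mouth about 38 x 60 mm.
- saw: Bench cold saw, fixed, turned up to 10 degrees; axes as the window's, origin on the bench under the window. Guard plate: x = -75 to +95 mm, 6 mm thick, top 143 mm above the bench. Behind it: bed level with the sill, open vice jaws, and the raised head (x from -30 to 280, y from -20 to -290 mm, 150 to 500 mm above the bench): keep clear. In front of the plate (y > 0) all is open.
- end_stop (a joint): Sprung plunger of the length stop inside the saw: travel in m, 0 = out, 0.012 = fully in. It slides along the window's -y and needs 1.4 N to start and about 5.6 N when fully in; it springs out again when released.
- end_stop_tip (a point): Centre of the plunger's face (steel disc, 18 mm across), in line with the window's centre at the same height, and 82 mm behind the window point along its -y axis while the plunger is out; moves with the plunger.
- counter (a joint): Knob of the cut counter, angle in rad from the zero stop: 0 = on the zero stop, positive = turned clockwise seen from above. At the start it stands somewhere between 0.6 and 1.4. It turns easily (0.04 N m) and stays where it is left.
- counter_grip (a point): Centre of the counter knob's grip, 115 mm above the bench, on its upright axis: black bar 42 mm long, 14 mm thick, top 126 mm above the bench, on a round white dial 92 mm across on the saw's console (73 mm high). It lies at x = -130, y = -95 mm in the saw's axes. At zero the bar lies along the saw's x axis, pointer to -x; the point's axes turn with it.
- bar_center (a point): Centre of the tube to feed: plain aluminium rectangular tube 20 mm wide (x), 300 mm long (y), 40 mm high (z), 0.17 to 0.34 kg, on its narrow side across two 25 mm high bearers, centre 45 mm above the bench. The only length both 20 mm wide and 300 mm long; either end may go first. Three lengths lie side by side about 90 mm apart, in any order.
- square_tube_center (a point): Centre of another length on the bearers, square tube 40 x 40 x 300 mm, too wide for the window; leave it.
- short_tube_center (a point): Centre of a short left-over on the bearers, 20 mm wide, 40 mm high, only 150 mm long, too short; leave it.
- bearers: The two timber bearers, fixed: each 290 mm (x) by 30 mm (y), 25 mm high, at 50 mm either side of this origin along y; origin on the bench between them.
- oil_bottle: Grey bottle, 60 mm across, 170 mm tall; right of the saw; leave it.
- try_square: Try square lying flat, 160 mm blade; leave it.
- flat_file: File with wooden handle, 280 mm long, lying on the bench; leave it.
- tape_measure: Tape measure, 68 x 60 x 35 mm; leave it.
- swarf_brush: Bench brush with wooden handle, 225 mm long, lying; leave it.

How it is judged (in metres and radians):
On the way, in this order (a step that is already met when the one before it is completed fails the run):
1. the counter knob is back on its zero stop (value of joint counter below 0.07 rad), for 0.2 s.
2. the tube has passed into the guard window (y of bar_center in the frame of window below 0.13 m and x of bar_center in the frame of window between -0.012 and 0.012 m and z of bar_center in the frame of window between -0.012 and 0.012 m and angle between the y axis of bar_center and the y axis of window, either way round below 0.12 rad), for 0.1 s.
At the end, for the whole second after the job is handed in: The counter is on its zero stop (within 0.07 rad), the tube lies level and straight through the guard window (centre within 8 mm of the window's centre line, direction within 0.06 rad) with its end pushing the length stop in by more than 6 of its 12 mm, and the fingers still grip it (over 5 N) (value of joint counter below 0.07 rad and value of joint end_stop above 0.006 m and y of bar_center in the frame of window below 0.068 m and x of bar_center in the frame of window between -0.008 and 0.008 m and z of bar_center in the frame of window between -0.008 and 0.008 m and angle between the y axis of bar_center and the y axis of window, either way round below 0.06 rad and angle between bar_center's own z axis and vertical below 0.08 rad and contact force between the fingers and bar above 5 N); the arm keeps its last pose, push and grip.
It fails at once if another length on the bearers is moved by more than 30 mm (distance of any of square_tube_center, short_tube_center from where it was at the start of the episode above 0.03 m).
It fails at once if a loose thing on the bench is moved by more than 30 mm (distance of any of oil_bottle, try_square, flat_file, tape_measure, swarf_brush from where it was at the start of the episode above 0.03 m).
It also fails if it takes over 61 s, if anything falls off the work surface, if the arm or the gripper's body presses on something with over 40 N, if the wrist force passes 120 N, or if a joint passes its speed limit or range.

## Working session

There is one attempt and no reset: what is moved stays moved. The work goes in short steps, Python scripts to look and compute and a tool call to move; the robot and the scene stay as the last step left them, time stands still between calls to the robot, and variables do not carry over. Pictures are saved under pics/ and viewed, and the job is handed in when it is done.

Besides the shell and the picture viewer there is one more tool, called after "Emit:" as name(argument=value, ...), one argument or row to a line, values as JSON. arm_command: Moves the arm, as the interface text tells. Its arguments: {"type":"object","properties":{"plan":{"type":"array","items":{"type":"object","properties":{"translation":{"type":"array","items":{"type":"number"}},"twist":{"type":"number"},"gripper":{"type":"number"}}}},"squeeze":{"type":"number"}},"required":["plan"]}

```bash
mkdir -p pics; ls; python3 - <<'E'
from rig import sense, grab_frame, camera_model, job
import cv2
s=sense();print(s)
for n in("scene","top"):
    cv2.imwrite(f"pics/{n}0.png",grab_frame(n)); m=camera_model(n);print(n,m)
E
```

```text
pics
{'clock': 0.0, 'qpos': array([-1.19839245e+00,  3.53672697e-01,  1.63414244e+00,  2.55638581e-05,
        1.15522112e+00, -2.40901474e-03]), 'qvel': array([-1.11396582e-03,  6.65378084e-05,  1.51715492e-03,  5.84108680e-04,
        1.15510920e-04, -1.42565035e-03]), 'joint_efforts': array([-4.66034253e-04, -6.05245256e+01, -3.42071700e+01,  2.68097519e-04,
        9.32007737e-03, -6.15870661e-06]), 'eef_pos': array([ 228.63546683, -581.15287889,  230.54280951]), 'tcp_rot': array([-3.14156580e+00,  1.44353834e-03, -1.19599376e+00]), 'contact_force': array([-0.01758263,  0.02106685, -0.71116345]), 'wrist_torque': array([-0.03731099,  0.01675229,  0.01439917]), 'opening': 0.9974246851158478}
scene {'fx': 367.4608498902739, 'fy': 367.4608498902739, 'cx': 320.4035954997311, 'cy': 207.56418058748682, 'pose': array([[ 8.79307179e-01,  3.76367464e-01, -2.91832859e-01,
         8.47165825e+02],
       [ 4.76248399e-01, -6.91633786e-01,  5.42982659e-01,
        -6.01713188e+02],
       [ 2.51954154e-03, -6.16433482e-01, -7.87402955e-01,
         9.85950230e+02],
       [ 0.00000000e+00,  0.00000000e+00,  0.00000000e+00,
         1.00000000e+00]])}
top {'fx': 384.96381256664625, 'fy': 384.96381256664625, 'cx': 315.85452454255756, 'cy': 199.52566673588785, 'pose': array([[ 2.36807244e-02, -9.95857624e-01,  8.77884732e-02,
         3.94870610e+02],
       [-9.99715002e-01, -2.33236005e-02,  5.09167147e-03,
        -8.05204722e+00],
       [-3.02303658e-03, -8.78840281e-02, -9.96126126e-01,
         1.49151361e+03],
       [ 0.00000000e+00,  0.00000000e+00,  0.00000000e+00,
         1.00000000e+00]])}
```

View pics/scene0.png

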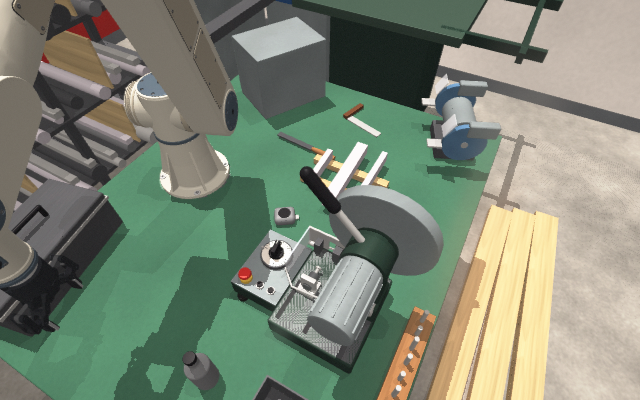

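View pics/top0.png

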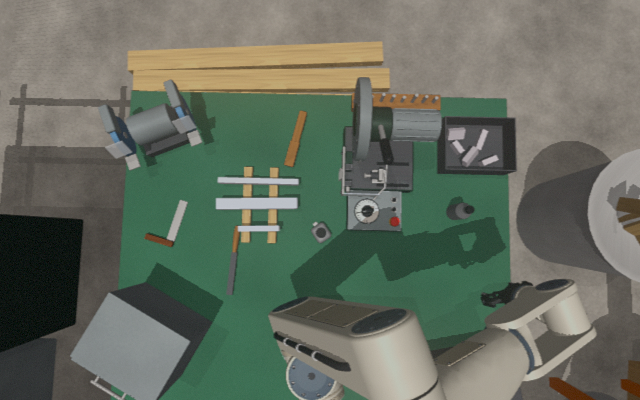

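The top view shows three lengths on the bearers: the narrow long one at row ~181, the square one at ~203 and the short one at ~229. The saw's guard is at column ~345 and the dial at ~(367,210). I'll enlarge these next.

```bash
cat > h.py <<'E'
import numpy as np, cv2
from rig import camera_model
def ray(n,u,v,z):
    m=camera_model(n);P=np.array(m["pose"]);d=P[:3,:3]@np.array([(u-m["cx"])/m["fx"],(v-m["cy"])/m["fy"],1]);o=P[:3,3]
    return o+d*(z-o[2])/d[2]
def proj(n,p):
    m=camera_model(n);P=np.array(m["pose"]);c=P[:3,:3].T@(np.array(p)-P[:3,3])
    return np.array([m["cx"]+m["fx"]*c[0]/c[2],m["cy"]+m["fy"]*c[1]/c[2]])
def crop(src,dst,x0,y0,w,h,k):
    im=cv2.imread(src)[y0:y0+h,x0:x0+w]
    im=cv2.resize(im,None,fx=k,fy=k,interpolation=cv2.INTER_CUBIC)
    for x in range((x0+9)//10*10,x0+w,10): 
        cv2.line(im,((x-x0)*k,0),((x-x0)*k,6 if x%50 else 14),(0,0,255),1)
        if x%20==0: cv2.putText(im,str(x),((x-x0)*k,24),0,.4,(0,0,255),1)
    for y in range((y0+9)//10*10,y0+h,10): 
        cv2.line(im,(0,(y-y0)*k),(6,(y-y0)*k),(0,0,255),1)
        cv2.putText(im,str(y),(8,(y-y0)*k+4),0,.4,(0,0,255),1)
    cv2.imwrite(dst,im)
E
python3 - <<'E'
from h import *
crop("pics/top0.png","pics/t_bars.png",205,160,110,80,7)
crop("pics/top0.png","pics/t_saw.png",325,120,110,80+30,5)
crop("pics/scene0.png","pics/s_saw.png",225,205,130,110,6)
crop("pics/scene0.png","pics/s_bars.png",270,100,130,100,6)
E
```

```text
(no output)
```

View pics/t_bars.png

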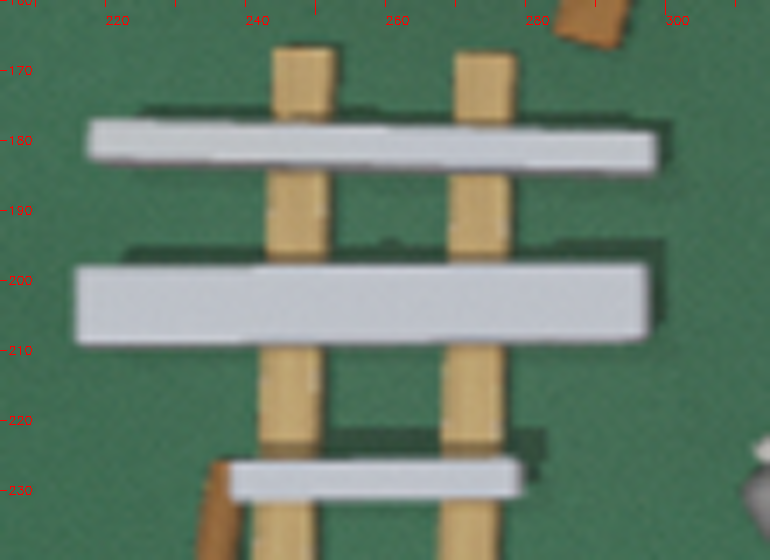

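View pics/t_saw.png

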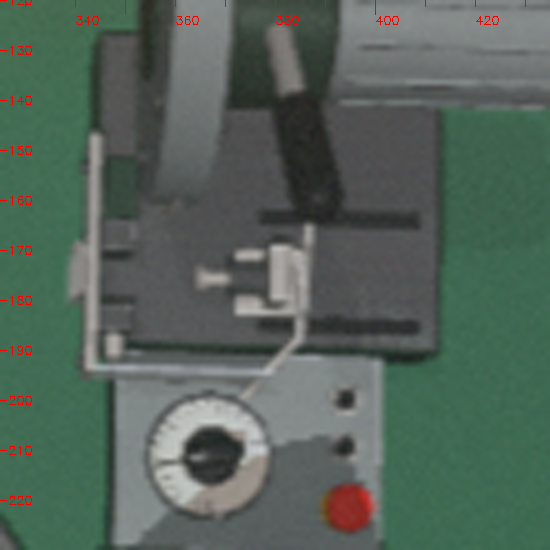

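View pics/s_saw.png

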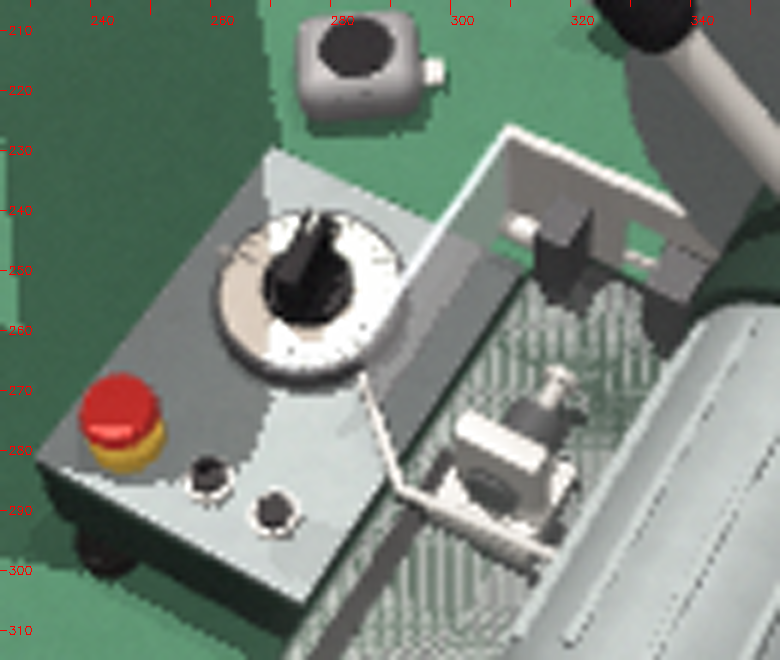

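View pics/s_bars.png

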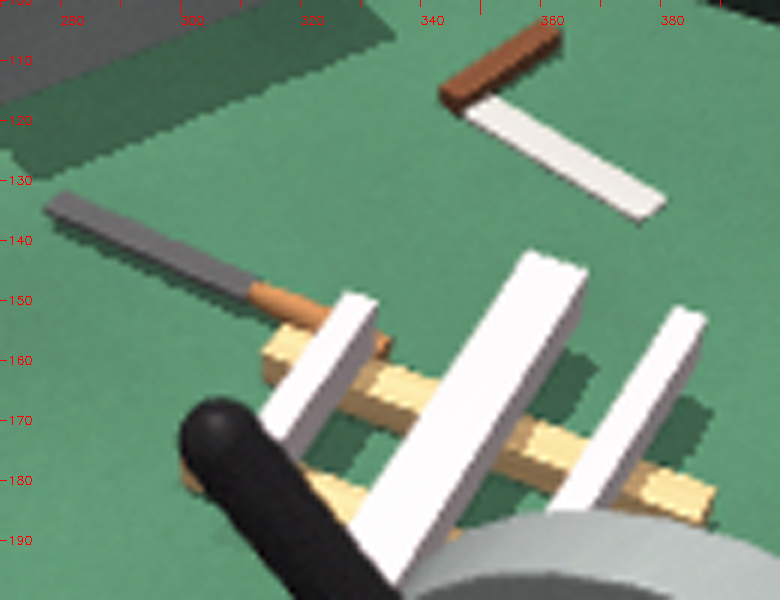

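```bash
cat >> h.py <<'E'
def fit(obs):
    from scipy.optimize import least_squares
    def W(p,q): c,s=np.cos(p[2]),np.sin(p[2]); return np.array([p[0]+c*q[0]-s*q[1],p[1]+s*q[0]+c*q[1],q[2]])
    f=lambda p: np.concatenate([proj(n,W(p,q))-uv for n,q,uv in obs])
    r=least_squares(f,[600,-100,0],x_scale=[100,100,.1],loss='soft_l1')
    return r.x,f(r.x).reshape(-1,2),W
E
python3 - <<'E'
from h import *
obs=[("top",(95,0,143),(343,146.4)),("top",(-75,0,143),(342,194.8)),("top",(0,-82,97),(364.4,175.6)),("top",(0,10,127),(338.8,174)),
("top",(-130,-95,126),(367.3,211)),
("scene",(0,-82,97),(318.3,268)),("scene",(-75,0,143),(310,226))]
for o in(obs,obs[:5]):
    p,r,W=fit(o);print(p.round(3));print(r.round(1))
    for q in [(0,0,97),(-130,-95,115)]:print(W(p,q))
for z in (85,126):print(ray("scene",276.7,253.3,z),ray("top",367.2,211.1,z))
# bar top z=65, square
for n,(a,b) in {"bar":((217.6,180),(298.8,181.7)),"sq":((215.8,203.3),(297.5,202.7)),"sh":((238,228.8),(279.3,228.5))}.items():
    A,B=ray("top",*a,65),ray("top",*b,65);print(n,A,B,(A+B)/2,np.hypot(*(A-B)[:2]),np.arctan2(B[0]-A[0],-(B[1]-A[1])))
E
```

```text
[ 6.11117e+02 -9.25420e+01 -1.10000e-02]
[[ 0.1 -0.1]
 [-0.3 -1. ]
 [-0.5 -0.2]
 [ 0.4 -0.7]
 [ 0.4 -0.4]
 [-0.5 -0.5]
 [-1.3 -0.7]]
[611.11666223 -92.54218129  97.        ]
[ 480.10593915 -186.14341225  115.        ]
[ 6.09373e+02 -9.23620e+01 -9.00000e-03]
[[-0.   0.4]
 [-0.3 -0.5]
 [-0.5  0.3]
 [ 0.4 -0.2]
 [ 0.4  0. ]]
[609.37288831 -92.36178282  97.        ]
[ 478.48924209 -186.14062453  115.        ]
[ 482.82794262 -184.54494593   85.        ] [ 480.74675843 -189.57089162   85.        ]
[ 499.40805182 -203.52923313  126.        ] [ 478.24346088 -184.27960075  126.        ]
bar [585.26750498 368.31095797  65.        ] [585.92952924  64.51694355  65.        ] [585.59851711 216.41395076  65.        ] 303.79473575461736 0.0021791845376218184
sq [497.78490833 370.97884294  65.        ] [507.14718719  67.17945113  65.        ] [502.46604776 219.07914704  65.        ] 303.94361768928644 0.030807555891388085
sh [405.21854309 284.45213685  65.        ] [409.93549777 131.78106371  65.        ] [407.57702043 208.11660028  65.        ] 152.74392372858566 0.03088636596765395
```

```bash
python3 - <<'E'
from h import *
crop("pics/top0.png","pics/t_k.png",350,192,36,36,16)
crop("pics/scene0.png","pics/s_k.png",258,232,40,40,14)
# handle tip triangulation
for z in (250,300,350,400,450): print(z,ray("top",386,160,z).round(),ray("scene",311,177,z).round())
p=(610,-92.4,-.01)
E
```

```text
250 [ 639. -228.  250.] [502. -14. 250.]
300 [ 629. -219.  300.] [525. -54. 300.]
350 [ 619. -210.  350.] [549. -93. 350.]
400 [ 610. -201.  400.] [ 572. -133.  400.]
450 [ 600. -192.  450.] [ 596. -173.  450.]
```

View pics/t_k.png

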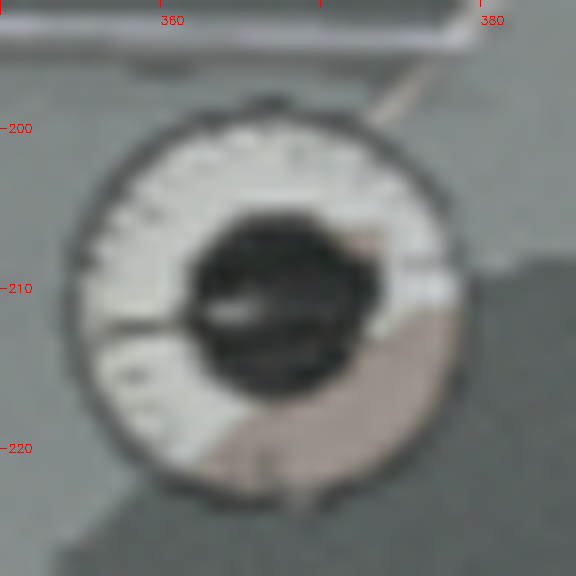

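View pics/s_k.png

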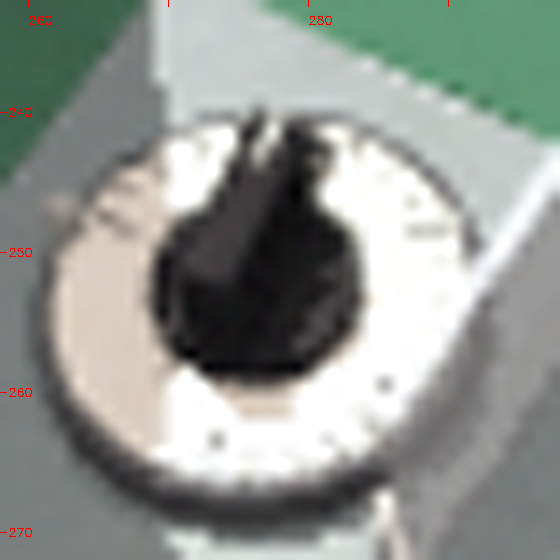

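```bash
python3 - <<'E'
from h import *
p=(610,-92.4,-.01)
def W(q): c,s=np.cos(p[2]),np.sin(p[2]); return np.array([p[0]+c*q[0]-s*q[1],p[1]+s*q[0]+c*q[1],q[2]])
for t in (1.0,1.2,1.3,1.4):
  for n in("top","scene"):
    print(t,n,[proj(n,W((-130-a*np.cos(t)+b*np.sin(t),-95+a*np.sin(t)+b*np.cos(t),126))).round(1) for a,b in((21,7),(21,-7),(-21,-7),(-21,7))])
E
```

```text
1.0 top [array([361.6, 212.2]), array([363.7, 215.6]), array([373.8, 209.6]), array([371.7, 206.2])]
1.0 scene [array([276.5, 238.9]), array([271.5, 239.2]), array([271.2, 252.1]), array([276.4, 251.9])]
1.2 top [array([361.5, 211. ]), array([362.8, 214.7]), array([374. , 210.8]), array([372.6, 207.1])]
1.2 scene [array([277.9, 239.4]), array([273. , 238.8]), array([269.7, 251.6]), array([274.8, 252.3])]
1.3 top [array([361.5, 210.4]), array([362.5, 214.2]), array([373.9, 211.4]), array([373. , 207.6])]
1.3 scene [array([278.6, 239.7]), array([273.8, 238.7]), array([269. , 251.3]), array([273.9, 252.4])]
1.4 top [array([361.6, 209.7]), array([362.2, 213.6]), array([373.9, 212. ]), array([373.3, 208.1])]
1.4 scene [array([279.2, 240.1]), array([274.6, 238.7]), array([268.4, 250.9]), array([273.1, 252.4])]
```

The bar of the knob points almost along +y, at about 1.3 rad, with its centre near (480,-186). I'll write a helper that gives the shift to a target.

```bash
cat >> h.py <<'E'
from scipy.spatial.transform import Rotation as Ro
from rig import sense
def to(x,y,z,yaw):
    s=sense();R=Ro.from_euler('xyz',s["tcp_rot"]);d=R.inv().apply(np.array([x,y,z])-s["eef_pos"])/10
    a=R.as_matrix()[:,0];cy=np.arctan2(a[1],a[0]);t=-(yaw-cy);t=(t+np.pi)%(2*np.pi)-np.pi
    print("shift cm",d.round(2),"twist",round(t,3),"| pos",s["eef_pos"].round(1),"rpy",s["tcp_rot"].round(4),"F",s["contact_force"].round(1),"M",s["wrist_torque"].round(2),"op",round(s["opening"],3),"t",round(s["clock"],2))
E
python3 -c "
from h import *
to(480,-186,230,0.24)"
```

```text
shift cm [-27.58 -37.86   0.1 ] twist -1.436 | pos [ 228.6 -581.2  230.6] rpy [-3.1416e+00  1.2000e-03 -1.1961e+00] F [-0.5 -0.4 -0.5] M [ 0.04  0.03 -0.01] op 0.998 t 0.1
```

Emit:
arm_command(
  plan=[
    {"translation": [-2.4, -3.3, 0], "twist": -0.12, "gripper": 0.55},
    {"translation": [-4.8, -6.6, 0], "twist": -0.24, "gripper": 0.55},
    {"translation": [-7.2, -9.9, 0], "twist": -0.36, "gripper": 0.55},
    {"translation": [-9.6, -13.2, 0], "twist": -0.48, "gripper": 0.55},
    {"translation": [-12, -16.5, 0], "twist": -0.6, "gripper": 0.55},
  ],
)

```text
clock: 0.52
eef_pos: [338.6, -407.3, 230.5]
tcp_rot: [-3.141, 0.002, -0.591]
contact_force: [0.9, -0.5, -0.1]
opening: 0.552
```

```bash
python3 -c "
from h import *
to(480,-186,230,0.24)"
```

```text
shift cm [ -0.58 -26.26   0.07] twist -0.831 | pos [ 338.6 -407.3  230.5] rpy [-3.1406e+00  1.6000e-03 -5.9070e-01] F [ 0.9 -0.5 -0.1] M [ 0.04 -0.   -0.01] op 0.552 t 0.52
```

Tracking is good.

Emit:
arm_command(
  plan=[
    {"translation": [-0.1, -4, 0], "twist": -0.12, "gripper": 0.55},
    {"translation": [-0.2, -8, 0], "twist": -0.24, "gripper": 0.55},
    {"translation": [-0.3, -12, 0], "twist": -0.36, "gripper": 0.55},
    {"translation": [-0.4, -16, 0], "twist": -0.48, "gripper": 0.55},
    {"translation": [-0.5, -20, 0], "twist": -0.6, "gripper": 0.55},
  ],
)

```text
clock: 0.93
eef_pos: [446.4, -236.5, 230.6]
tcp_rot: [-3.14, 0.001, 0.015]
contact_force: [0.4, -0.8, 0.7]
opening: 0.55
```

```bash
python3 -c "
from h import *
to(480,-186,160,0.24)"
```

```text
shift cm [ 3.45 -4.99  7.07] twist -0.225 | pos [ 446.4 -236.5  230.6] rpy [-3.1399e+00  9.0000e-04  1.5200e-02] F [ 0.4 -0.8  0.7] M [ 0.02 -0.02 -0.04] op 0.55 t 0.93
```

Emit:
arm_command(
  plan=[
    {"translation": [1.7, -2.5, 0], "twist": -0.11, "gripper": 0.55},
    {"translation": [3.45, -5, 2], "twist": -0.225, "gripper": 0.55},
    {"translation": [3.45, -5, 5], "twist": -0.225, "gripper": 0.55},
    {"translation": [3.45, -5, 7], "twist": -0.225, "gripper": 0.55},
    {"translation": [3.45, -5, 7], "twist": -0.225, "gripper": 0.55},
  ],
)

```text
clock: 1.35
eef_pos: [477.6, -184.1, 156.8]
tcp_rot: [-3.136, 0.006, 0.242]
contact_force: [-0.3, 1.2, -0.2]
opening: 0.551
```

```bash
python3 -c "
from h import *
to(480,-186,110,0.24)
from rig import grab_frame
cv2.imwrite('pics/s1.png',grab_frame('scene'));cv2.imwrite('pics/t1.png',grab_frame('top'))
crop('pics/s1.png','pics/s1c.png',215,160,130,120,5)
crop('pics/t1.png','pics/t1c.png',325,150,120,100,5)"
```

```text
shift cm [0.21 0.27 4.68] twist 0.002 | pos [ 477.6 -184.1  156.8] rpy [-3.1358  0.0061  0.2416] F [-0.3  1.2 -0.2] M [-0.02  0.04 -0.02] op 0.551 t 1.35
```

View pics/s1c.png

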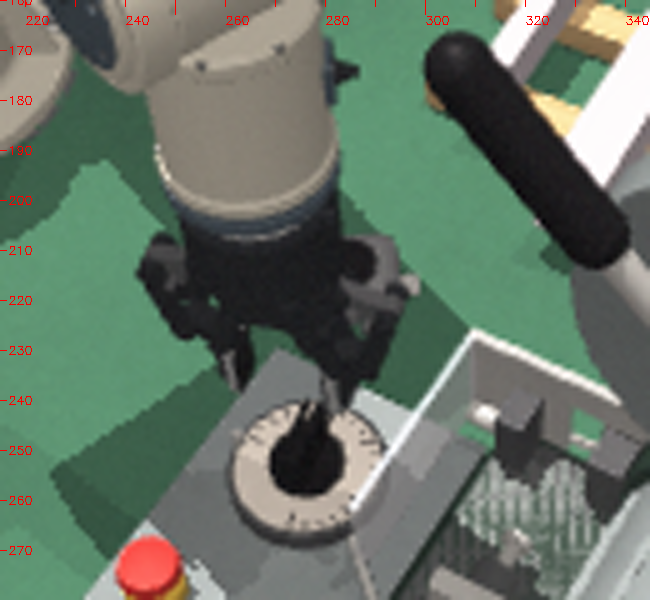

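View pics/t1c.png

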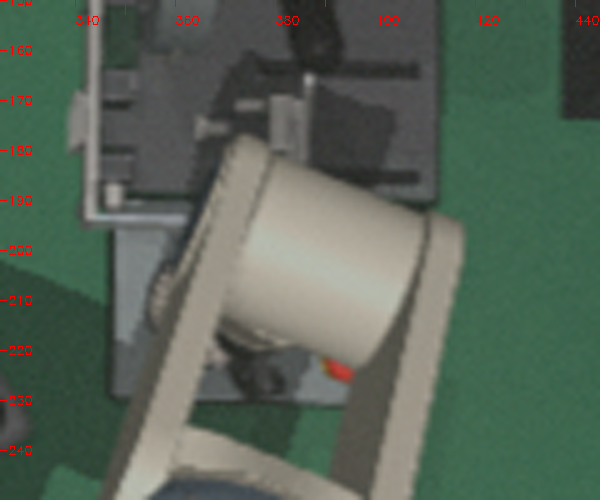

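Emit:
arm_command(
  plan=[
    {"translation": [0.2, 0.25, 1.5], "twist": 0, "gripper": 0.55},
    {"translation": [0.2, 0.25, 3], "twist": 0, "gripper": 0.55},
    {"translation": [0.2, 0.25, 4.2], "twist": 0, "gripper": 0.55},
    {"translation": [0.2, 0.25, 4.7], "twist": 0, "gripper": 0.55},
    {"translation": [0.2, 0.25, 4.7], "twist": 0, "gripper": 0.55},
  ],
)

```text
clock: 1.87
eef_pos: [482.0, -188.0, 113.7]
tcp_rot: [-3.139, 0.002, 0.239]
contact_force: [-0.6, 0.3, 1.0]
opening: 0.549
```

```bash
python3 -c "
from h import *
to(480,-186,109,0.24)
from rig import grab_frame
cv2.imwrite('pics/s2.png',grab_frame('scene'))
crop('pics/s2.png','pics/s2c.png',235,210,80,70,8)"
```

```text
shift cm [-0.15 -0.24  0.47] twist -0.001 | pos [ 482.  -188.   113.7] rpy [-3.1387e+00  2.0000e-03  2.3930e-01] F [-0.6  0.3  1. ] M [ 0.04 -0.04 -0.01] op 0.549 t 1.87
```

View pics/s2c.png

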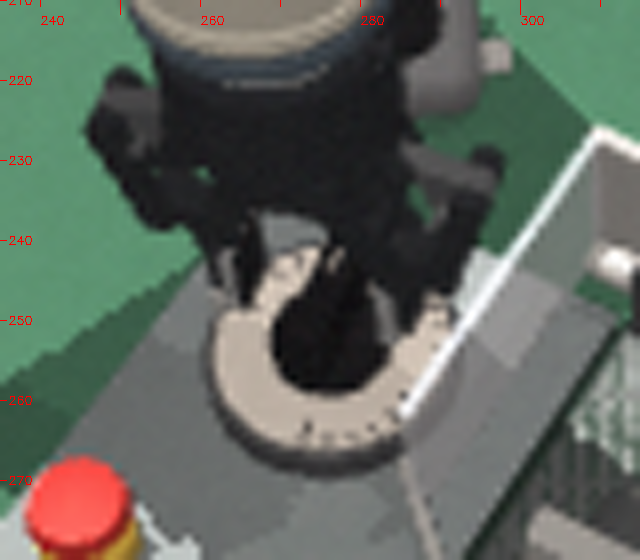

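Emit:
arm_command(
  plan=[
    {"translation": [-0.1, -0.1, 0.4], "twist": 0, "gripper": 0.55},
    {"translation": [-0.1, -0.1, 0.4], "twist": 0, "gripper": 0.0},
    {"translation": [-0.1, -0.1, 0.4], "twist": 0, "gripper": 0.0},
    {"translation": [-0.1, -0.1, 0.4], "twist": 0, "gripper": 0.0},
    {"translation": [-0.1, -0.1, 0.4], "twist": 0, "gripper": 0.0},
  ],
  squeeze=20,
)

```text
clock: 2.33
eef_pos: [481.8, -187.3, 110.9]
tcp_rot: [-3.14, -0.0, 0.239]
contact_force: [1.1, 2.1, 5.3]
opening: 0.155
```

```bash
python3 -c "
from h import *
to(480,-186,109,0.24)"
```

```text
shift cm [-0.15 -0.17  0.19] twist -0.001 | pos [ 481.8 -187.3  110.9] rpy [-3.1396 -0.      0.2393] F [1.1 2.1 5.3] M [ 0.39 -0.17 -0.01] op 0.155 t 2.33
```

Emit:
arm_command(
  plan=[
    {"translation": [0, 0, -0.1], "twist": -0.1, "gripper": 0.0},
    {"translation": [0, 0, -0.1], "twist": -0.2, "gripper": 0.0},
    {"translation": [0, 0, -0.1], "twist": -0.3, "gripper": 0.0},
    {"translation": [0, 0, -0.1], "twist": -0.4, "gripper": 0.0},
    {"translation": [0, 0, -0.1], "twist": -0.5, "gripper": 0.0},
  ],
)

```text
clock: 2.75
eef_pos: [482.0, -187.1, 111.2]
tcp_rot: [-3.14, -0.001, 0.744]
contact_force: [5.1, 0.8, -11.5]
opening: 0.158
```

```bash
python3 -c "
from h import *
to(481.8,-187.3,111,1.56)"
```

```text
shift cm [-0.03  0.    0.02] twist -0.816 | pos [ 482.  -187.1  111.2] rpy [-3.1397e+00 -1.5000e-03  7.4400e-01] F [  5.1   0.8 -11.5] M [ 0.16 -0.85 -0.07] op 0.158 t 2.75
```

Emit:
arm_command(
  plan=[
    {"translation": [0, 0, 0.1], "twist": -0.12, "gripper": 0.0},
    {"translation": [0, 0, 0.1], "twist": -0.24, "gripper": 0.0},
    {"translation": [0, 0, 0.1], "twist": -0.36, "gripper": 0.0},
    {"translation": [0, 0, 0.1], "twist": -0.48, "gripper": 0.0},
    {"translation": [0, 0, 0.1], "twist": -0.6, "gripper": 0.0},
  ],
)

```text
clock: 3.17
eef_pos: [482.4, -186.7, 111.0]
tcp_rot: [-3.142, -0.003, 1.35]
contact_force: [0.1, 3.9, 8.5]
opening: 0.155
```

```bash
python3 -c "
from h import *
to(481.8,-187.3,111,1.56)"
```

```text
shift cm [-0.07 -0.05 -0.  ] twist -0.21 | pos [ 482.4 -186.7  111. ] rpy [-3.1416e+00 -2.9000e-03  1.3496e+00] F [0.1 3.9 8.5] M [ 0.76  0.12 -0.07] op 0.155 t 3.17
```

Emit:
arm_command(
  plan=[
    {"translation": [0, 0, 0], "twist": -0.06, "gripper": 0.0},
    {"translation": [0, 0, 0], "twist": -0.12, "gripper": 0.0},
    {"translation": [0, 0, 0], "twist": -0.17, "gripper": 0.0},
    {"translation": [0, 0, 0], "twist": -0.21, "gripper": 0.0},
    {"translation": [0, 0, 0], "twist": -0.21, "gripper": 0.0},
  ],
)

```text
clock: 3.58
eef_pos: [482.4, -186.5, 111.0]
tcp_rot: [3.141, -0.003, 1.562]
contact_force: [0.6, 1.8, 0.2]
opening: 0.159
```

```bash
python3 -c "
from h import *
to(481.8,-187.3,111,1.56)"
```

```text
shift cm [-0.08 -0.06  0.  ] twist 0.002 | pos [ 482.4 -186.5  111. ] rpy [ 3.1412e+00 -3.1000e-03  1.5615e+00] F [0.6 1.8 0.2] M [ 0.29 -0.04  0.02] op 0.159 t 3.58
```

Emit:
arm_command(
  plan=[
    {"translation": [0, 0, 0], "twist": -0.03, "gripper": 0.0},
    {"translation": [0, 0, 0], "twist": -0.05, "gripper": 0.0},
    {"translation": [0, 0, 0], "twist": -0.06, "gripper": 0.0},
    {"translation": [0, 0, 0], "twist": -0.06, "gripper": 0.0},
    {"translation": [0, 0, 0], "twist": -0.06, "gripper": 0.0},
  ],
)

```text
clock: 4.0
eef_pos: [482.5, -186.5, 111.1]
tcp_rot: [3.141, -0.003, 1.62]
contact_force: [-1.0, 1.1, 0.9]
opening: 0.159
```

```bash
python3 -c "
from h import *
to(481.8,-187.3,111,1.56)
from rig import grab_frame
cv2.imwrite('pics/s3.png',grab_frame('scene'))
crop('pics/s3.png','pics/s3c.png',235,210,80,70,8)"
```

```text
shift cm [-0.08 -0.07  0.01] twist 0.06 | pos [ 482.5 -186.5  111.1] rpy [ 3.1408 -0.0033  1.6197] F [-1.   1.1  0.9] M [ 0.26 -0.06 -0.93] op 0.159 t 4.0
```

View pics/s3c.png

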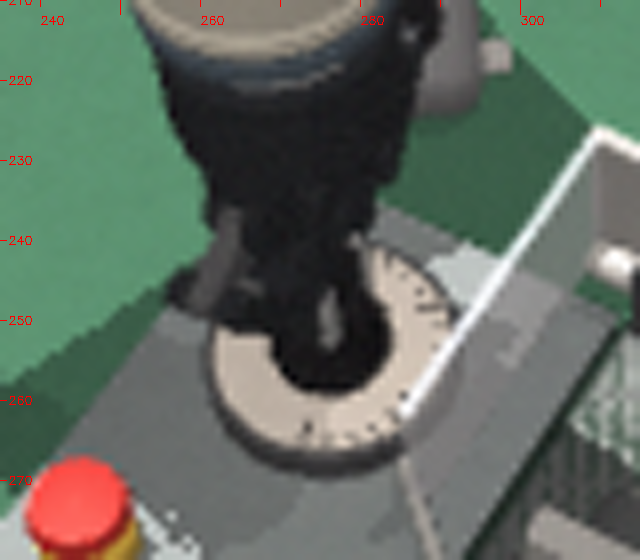

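The Mz of -0.93 N·m means the knob is firmly on its stop. I'll release it and lift.

Emit:
arm_command(
  plan=[
    {"translation": [0, 0, 0], "twist": -0.06, "gripper": 0.4},
    {"translation": [0, 0, 0], "twist": -0.06, "gripper": 0.5},
    {"translation": [0, 0, 0], "twist": -0.06, "gripper": 0.5},
    {"translation": [0, 0, -2], "twist": -0.06, "gripper": 0.5},
    {"translation": [0, 0, -5], "twist": -0.06, "gripper": 0.5},
  ],
)

```text
clock: 4.47
eef_pos: [480.4, -186.0, 159.2]
tcp_rot: [-3.137, -0.006, 1.679]
contact_force: [0.6, 0.2, 0.9]
opening: 0.496
```

```bash
python3 -c "
from h import *
to(481.8,-187.3,250,1.56)"
```

```text
shift cm [-0.1   0.09 -9.08] twist 0.119 | pos [ 480.4 -186.   159.2] rpy [-3.1373 -0.0055  1.6788] F [0.6 0.2 0.9] M [-0.   -0.03 -0.  ] op 0.496 t 4.47
```

Emit:
arm_command(
  plan=[
    {"translation": [0, 0, -3.5], "twist": 0.1, "gripper": 0.6},
    {"translation": [0, 0, -7], "twist": 0.22, "gripper": 0.6},
    {"translation": [2.5, 0, -9], "twist": 0.34, "gripper": 0.6},
    {"translation": [6, 0, -9], "twist": 0.46, "gripper": 0.6},
    {"translation": [10, 0, -9], "twist": 0.58, "gripper": 0.6},
  ],
)

```text
clock: 4.88
eef_pos: [471.2, -90.0, 251.5]
tcp_rot: [-3.139, -0.003, 1.098]
contact_force: [0.5, 0.7, 0.7]
opening: 0.599
```

```bash
python3 -c "
from h import *
to(500,216,240,0)"
```

```text
shift cm [ 28.55 -11.36   1.26] twist 1.098 | pos [471.2 -90.  251.5] rpy [-3.1386e+00 -2.8000e-03  1.0982e+00] F [0.5 0.7 0.7] M [-0.02 -0.02  0.01] op 0.599 t 4.88
```

Emit:
arm_command(
  plan=[
    {"translation": [3.7, -1.4, 0.2], "twist": 0.12, "gripper": 0.6},
    {"translation": [7.4, -2.9, 0.4], "twist": 0.24, "gripper": 0.6},
    {"translation": [11.1, -4.4, 0.6], "twist": 0.36, "gripper": 0.6},
    {"translation": [14.8, -5.9, 0.8], "twist": 0.48, "gripper": 0.6},
    {"translation": [18.5, -7.4, 1], "twist": 0.6, "gripper": 0.6},
  ],
)

```text
clock: 5.3
eef_pos: [487.8, 90.8, 243.3]
tcp_rot: [-3.138, -0.001, 0.555]
contact_force: [-0.4, -1.2, -0.6]
opening: 0.598
```

```bash
python3 -c "
from h import *
to(585.6,228,140,0)
from rig import grab_frame
cv2.imwrite('pics/t4.png',grab_frame('top'))
cv2.imwrite('pics/s4.png',grab_frame('scene'))
crop('pics/t4.png','pics/t4c.png',325,120,90,110,6)
crop('pics/s4.png','pics/s4c.png',240,220,100,80,7)
"
```

```text
shift cm [15.52 -6.48 10.36] twist 0.555 | pos [487.8  90.8 243.3] rpy [-3.1382e+00 -1.0000e-03  5.5470e-01] F [-0.4 -1.2 -0.6] M [ 0.04 -0.08 -0.05] op 0.598 t 5.3
```

View pics/t4c.png

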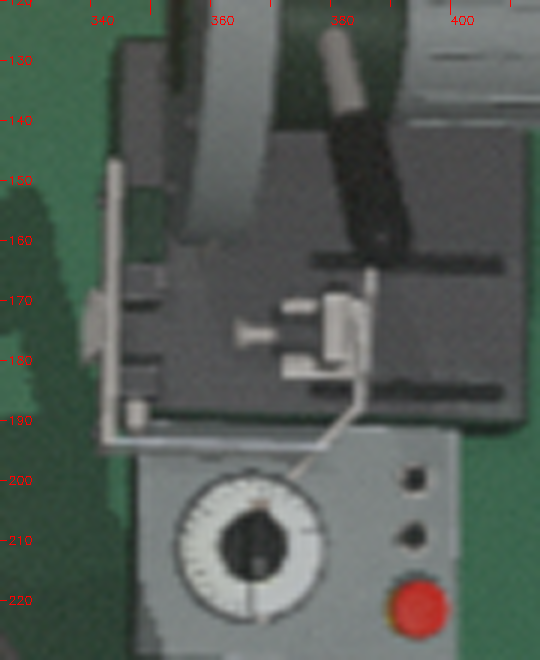

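View pics/s4c.png

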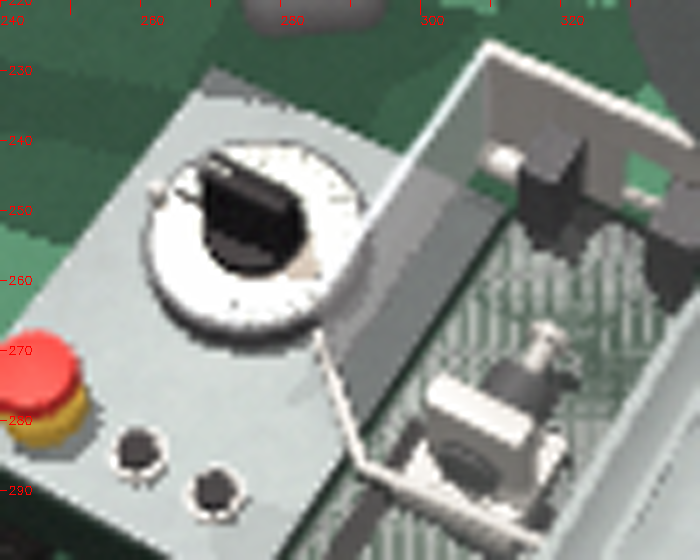

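```bash
python3 - <<'E'
from h import *
im=cv2.imread('pics/t4.png').astype(float).mean(2); im0=cv2.imread('pics/t4.png').astype(float)
def edge(prof): # subpix peak of rising gradient
    g=np.abs(np.diff(prof));i=int(np.argmax(g));
    if 0<i<len(g)-1:
        a,b,c=g[i-1:i+2];return i+.5+(a-c)/(2*(a-2*b+c))
    return i+.5
red=im0[:,:,2]
P=[]
for r in list(range(149,164))+list(range(184,192)):
    x=338+edge(red[r,338:345]); P.append((x,r))
P=np.array(P);print(P[:,0].round(2))
W=np.array([ray("top",u,v,143) for u,v in P]);k=np.polyfit(W[:,0],W[:,1],1);print("plate yaw",k, np.std(W[:,1]-np.polyval(k,W[:,0])))
# wing centroid rows
Q=[]
for c in range(348,372):
    col=red[188:199,c]; Q.append((c,188+edge(col[::-1]*1.0)*-1+10))
Q=np.array(Q);print(Q[:,1].round(2))
V=np.array([ray("top",u,v,143) for u,v in Q]);k=np.polyfit(V[:,1],V[:,0],1);print("wing yaw",-k[0],np.std(V[:,0]-np.polyval(k,V[:,1])))
# console right edge z=73, columns ~399
R=[]
for r in range(195,226):
    R.append((395+edge(red[r,395:404]),r))
R=np.array(R);print(R[:,0].round(2))
V=np.array([ray("top",u,v,73) for u,v in R]);k=np.polyfit(V[:,0],V[:,1],1);print("console yaw",k)
E
```

```text
[342.46 342.41 342.42 342.48 342.48 342.42 342.39 342.36 342.41 342.36
 342.38 342.4  342.35 342.4  342.41 341.49 341.52 341.39 341.37 341.41
 341.39 341.28 341.43]
plate yaw [-1.21262565e-02 -8.35629916e+01] 0.354457778292844
[192.79 192.68 192.65 189.54 189.56 189.39 192.62 192.61 192.6  192.53
 192.53 192.47 192.49 192.44 194.53 192.49 192.5  194.48 197.5  197.5
 192.66 194.37 194.22 190.51]
wing yaw -0.11658173428200311 6.086578550871783
[401.15 401.12 401.08 395.5  395.5  395.5  401.1  401.2  401.18 401.09
 401.07 401.03 401.24 395.5  395.5  395.5  401.2  401.22 400.62 400.84
 400.64 400.56 400.78 397.89 399.85 400.19 400.26 400.14 399.3  400.61
 400.74]
console yaw [ 3.82713546e-02 -3.29342037e+02]
```

The knob now points to -x, which is zero. The plate yaw measures -0.012, and from the knob grip the window is at about (612.5,-93). Next is the tube.

Emit:
arm_command(
  plan=[
    {"translation": [3.6, -1.5, 1], "twist": 0.11, "gripper": 0.65},
    {"translation": [7.3, -3, 3], "twist": 0.22, "gripper": 0.65},
    {"translation": [11, -4.5, 5], "twist": 0.33, "gripper": 0.65},
    {"translation": [14.5, -6, 7], "twist": 0.44, "gripper": 0.65},
    {"translation": [15.5, -6.5, 8], "twist": 0.555, "gripper": 0.65},
  ],
)

```text
clock: 5.82
eef_pos: [587.0, 233.3, 161.9]
tcp_rot: [-3.136, 0.0, -0.002]
contact_force: [-1.5, -0.6, 0.9]
opening: 0.649
```

```bash
python3 -c "
from h import *
to(585.6,228,100,0)"
```

```text
shift cm [-0.14  0.56  6.19] twist -0.002 | pos [587.  233.3 161.9] rpy [-3.1365e+00  4.0000e-04 -2.2000e-03] F [-1.5 -0.6  0.9] M [ 0.    0.01 -0.04] op 0.649 t 5.82
```

Emit:
arm_command(
  plan=[
    {"translation": [-0.1, 0.5, 3], "twist": 0, "gripper": 0.65},
    {"translation": [-0.1, 0.5, 6], "twist": 0, "gripper": 0.65},
    {"translation": [-0.1, 0.5, 8], "twist": 0, "gripper": 0.65},
    {"translation": [-0.1, 0.5, 8], "twist": 0, "gripper": 0.65},
    {"translation": [-0.1, 0.5, 8], "twist": 0, "gripper": 0.65},
  ],
)

```text
clock: 6.23
eef_pos: [585.4, 227.9, 81.1]
tcp_rot: [-3.138, 0.003, -0.002]
contact_force: [-0.3, 0.7, 0.7]
opening: 0.65
```

```bash
python3 -c "
from h import *
to(585.6,228,34,0)
from rig import grab_frame
cv2.imwrite('pics/s5.png',grab_frame('scene'));cv2.imwrite('pics/t5.png',grab_frame('top'))
crop('pics/s5.png','pics/s5c.png',290,80,120,120,5)
crop('pics/t5.png','pics/t5c.png',205,150,110,90,6)"
```

```text
shift cm [0.04 0.01 4.71] twist -0.002 | pos [585.4 227.9  81.1] rpy [-3.1377e+00  2.8000e-03 -2.3000e-03] F [-0.3  0.7  0.7] M [ 0.01 -0.01 -0.02] op 0.65 t 6.23
```

View pics/s5c.png

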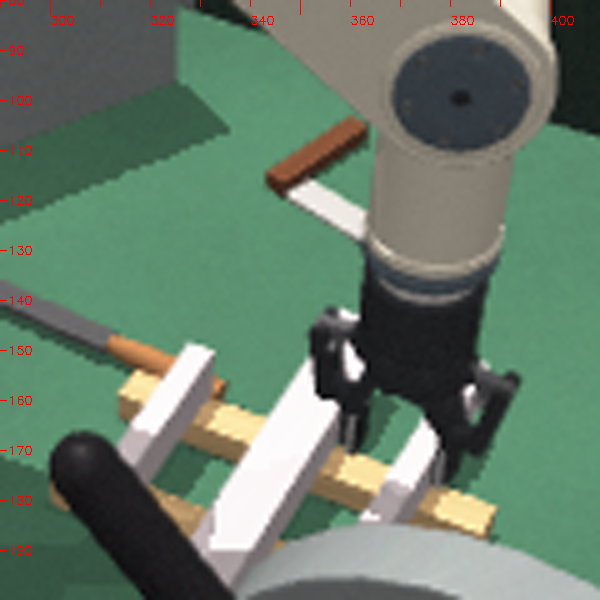

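View pics/t5c.png

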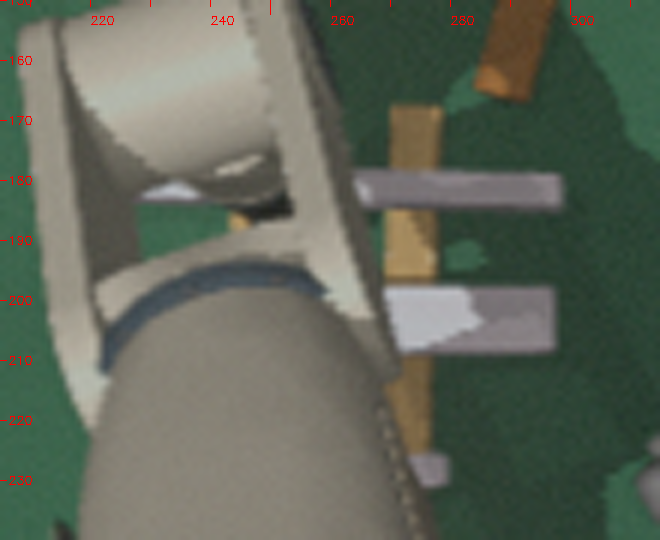

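The fingers straddle the narrow tube and clear the square one.

Emit:
arm_command(
  plan=[
    {"translation": [0, 0, 1.5], "twist": 0, "gripper": 0.65},
    {"translation": [0, 0, 3], "twist": 0, "gripper": 0.65},
    {"translation": [0, 0, 4.3], "twist": 0, "gripper": 0.65},
    {"translation": [0, 0, 4.7], "twist": 0, "gripper": 0.65},
    {"translation": [0, 0, 4.7], "twist": 0, "gripper": 0.65},
  ],
)

```text
clock: 6.75
eef_pos: [586.9, 228.7, 36.3]
tcp_rot: [-3.136, -0.001, -0.003]
contact_force: [-0.7, 0.4, -0.3]
opening: 0.651
```

Emit:
arm_command(
  plan=[
    {"translation": [0, 0, 0.1], "twist": 0, "gripper": 0},
    {"translation": [0, 0, 0.1], "twist": 0, "gripper": 0},
    {"translation": [0, 0, 0.1], "twist": 0, "gripper": 0},
    {"translation": [0, 0, 0.1], "twist": 0, "gripper": 0},
    {"translation": [0, 0, 0.1], "twist": 0, "gripper": 0},
  ],
  squeeze=60,
)

```text
clock: 7.17
eef_pos: [587.6, 229.0, 36.2]
tcp_rot: [-3.136, -0.002, -0.003]
contact_force: [-0.1, -0.0, 5.7]
opening: 0.227
```

```bash
python3 -c "
from h import *
to(585.6,228,34,0)"
```

```text
shift cm [-0.2   0.1   0.22] twist -0.003 | pos [587.6 229.   36.2] rpy [-3.1357e+00 -2.2000e-03 -2.5000e-03] F [-0.1 -0.   5.7] M [-0.03  0.22  0.06] op 0.227 t 7.17
```

Emit:
arm_command(
  plan=[
    {"translation": [0, 0, -1], "twist": 0, "gripper": 0},
    {"translation": [0, 0, -2.5], "twist": 0, "gripper": 0},
    {"translation": [0, 0, -4.5], "twist": 0, "gripper": 0},
    {"translation": [0, 0, -6.5], "twist": 0, "gripper": 0},
    {"translation": [0, 0, -7], "twist": 0, "gripper": 0},
  ],
)

```text
clock: 7.58
eef_pos: [588.8, 229.1, 109.6]
tcp_rot: [-3.134, -0.006, -0.002]
contact_force: [1.7, 0.4, -2.9]
opening: 0.219
```

```bash
python3 -c "
from h import *
to(614.8,110,106,-0.012)"
```

```text
shift cm [ 2.62 11.91  0.29] twist 0.01 | pos [588.8 229.1 109.6] rpy [-3.1343e+00 -5.9000e-03 -2.5000e-03] F [ 1.7  0.4 -2.9] M [ 0.03 -0.1  -0.03] op 0.219 t 7.58
```

Emit:
arm_command(
  plan=[
    {"translation": [0.5, 2, 0.1], "twist": 0.002, "gripper": 0},
    {"translation": [1.2, 5, 0.2], "twist": 0.005, "gripper": 0},
    {"translation": [2, 8.5, 0.3], "twist": 0.008, "gripper": 0},
    {"translation": [2.5, 11, 0.3], "twist": 0.01, "gripper": 0},
    {"translation": [2.6, 11.9, 0.3], "twist": 0.01, "gripper": 0},
  ],
)

```text
clock: 8.0
eef_pos: [614.7, 106.8, 105.4]
tcp_rot: [-3.135, -0.005, -0.014]
contact_force: [-0.5, -0.1, -2.0]
opening: 0.224
```

Emit:
arm_command(
  plan=[
    {"translation": [0, 0, 0], "twist": 0, "gripper": 0},
    {"translation": [0, 0, 0], "twist": 0, "gripper": 0},
    {"translation": [0, 0, 0], "twist": 0, "gripper": 0},
    {"translation": [0, 0, 0], "twist": 0, "gripper": 0},
    {"translation": [0, 0, 0], "twist": 0, "gripper": 0},
  ],
)

```text
clock: 8.42
eef_pos: [614.5, 108.0, 105.4]
tcp_rot: [-3.135, -0.005, -0.013]
contact_force: [-0.3, 0.8, -2.6]
opening: 0.221
```

```bash
python3 -c "
from h import *
to(614.8,110,106,-0.012)
from rig import grab_frame
cv2.imwrite('pics/s6.png',grab_frame('scene'));cv2.imwrite('pics/t6.png',grab_frame('top'))
crop('pics/s6.png','pics/s6c.png',290,180,100,90,6)
crop('pics/t6.png','pics/t6c.png',270,140,110,80,7)"
```

```text
shift cm [ 0.03 -0.2  -0.06] twist -0.001 | pos [614.5 108.  105.4] rpy [-3.1351 -0.0052 -0.0129] F [-0.3  0.8 -2.6] M [-0.01  0.05  0.03] op 0.221 t 8.42
```

View pics/s6c.png

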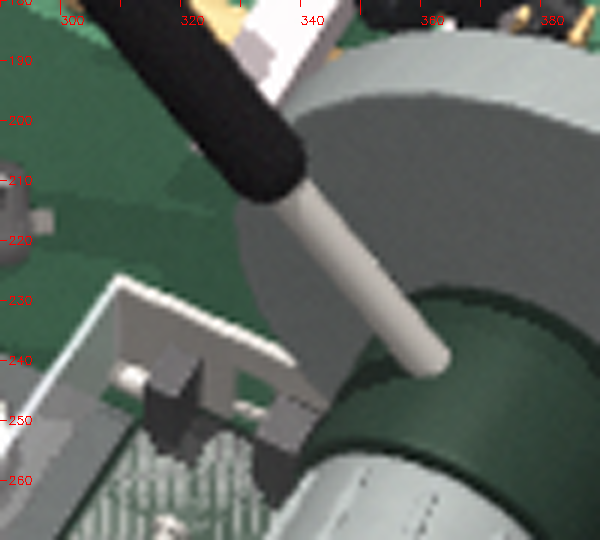

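View pics/t6c.png

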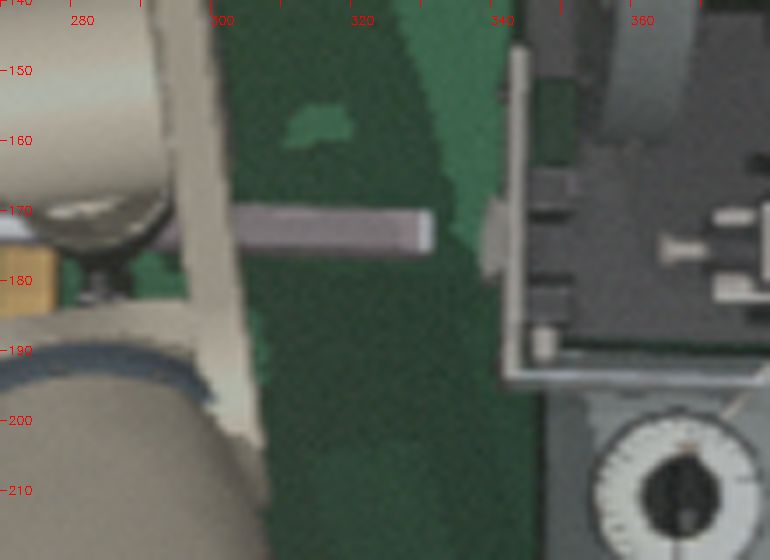

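```bash
python3 -c "
from h import *
print('tube end',ray('top',331.7,173.05,117),ray('top',303,172.3,117))
print('lip mouth',ray('top',338.9,174.1,127),ray('top',338.9,174.1,110))
print('plunger',ray('top',365,175.6,97))
print('tube expected end', 614.5-np.sin(.013)*162, 'y', 108-162.6)
"

```

```text
tube end [613.15442201 -55.87720334 117.        ] [613.48449461  47.66557872 117.        ]
lip mouth [608.3697996  -81.36063274 127.        ] [611.02971167 -82.27395889 110.        ]
plunger [ 609.74234411 -178.43156156   97.        ]
tube expected end 612.3940593184988 y -54.599999999999994
```

```bash
python3 -c "
from h import *
crop('pics/t6.png','pics/t6d.png',322,160,50,40,15)"

```

```text
(no output)
```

View pics/t6d.png

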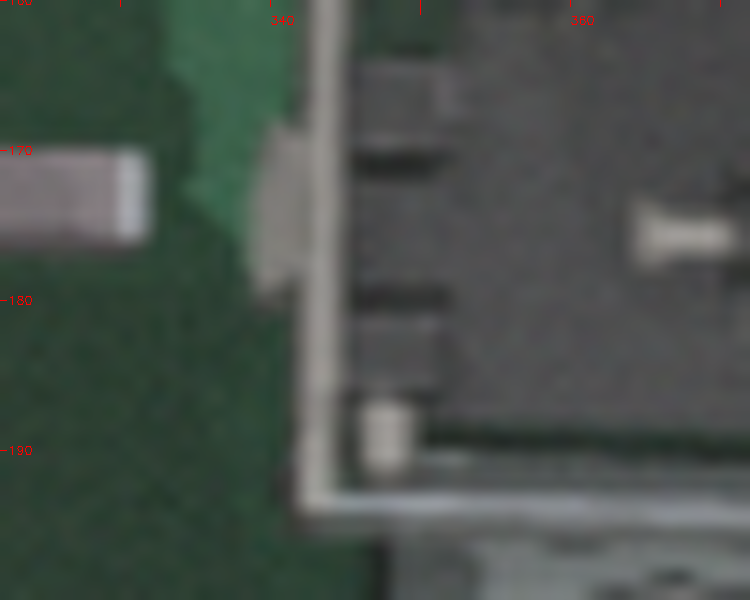

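I had the sign of the grasp height reversed: the tube centre is 8.8 mm above the TCP, so the TCP must be at about z=88.2. With that corrected, the camera and kinematic positions of the tube agree (612.2 against 612.4). I'll lower it.

Emit:
arm_command(
  plan=[
    {"translation": [0, 0, 0.5], "twist": 0, "gripper": 0},
    {"translation": [0, 0, 1.1], "twist": 0, "gripper": 0},
    {"translation": [0, 0, 1.6], "twist": 0, "gripper": 0},
    {"translation": [0, 0, 1.7], "twist": 0, "gripper": 0},
    {"translation": [0, 0, 1.7], "twist": 0, "gripper": 0},
  ],
)

```text
clock: 8.93
eef_pos: [614.1, 107.7, 87.5]
tcp_rot: [-3.135, -0.004, -0.013]
contact_force: [-0.2, 0.3, -2.4]
opening: 0.226
```

```bash
python3 -c "
from h import *
to(613.6,78,88.2,-0.012)
from rig import grab_frame
cv2.imwrite('pics/t7.png',grab_frame('top'))
crop('pics/t7.png','pics/t7c.png',290,150,80,60,9)"
```

```text
shift cm [-0.01  2.97 -0.09] twist -0.001 | pos [614.1 107.7  87.5] rpy [-3.1354 -0.0037 -0.0132] F [-0.2  0.3 -2.4] M [ 0.03 -0.   -0.06] op 0.226 t 8.93
```

View pics/t7c.png

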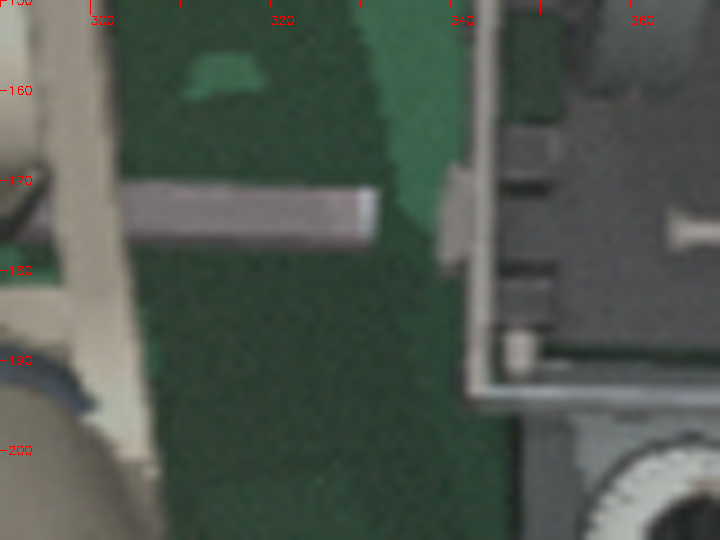

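The tube end is centred at row ~174.0 and the lips at ~174.1, so they line up. I'll feed slowly.

Emit:
arm_command(
  plan=[
    {"translation": [0, 0.8, -0.07], "twist": 0, "gripper": 0},
    {"translation": [0, 1.6, -0.07], "twist": 0, "gripper": 0},
    {"translation": [0, 2.4, -0.07], "twist": 0, "gripper": 0},
    {"translation": [0, 3.2, -0.07], "twist": 0, "gripper": 0},
    {"translation": [0, 4, -0.07], "twist": 0, "gripper": 0},
  ],
)

```text
clock: 9.4
eef_pos: [613.9, 66.5, 88.5]
tcp_rot: [-3.135, -0.005, -0.014]
contact_force: [0.3, 1.0, -2.5]
opening: 0.22
```

```bash
python3 -c "
from h import *
to(612+.012*140,50,88.2,-0.012)"
```

```text
shift cm [0.   1.65 0.02] twist -0.002 | pos [613.9  66.5  88.5] rpy [-3.1354 -0.0046 -0.0138] F [ 0.3  1.  -2.5] M [ 0.03 -0.    0.01] op 0.22 t 9.4
```

Emit:
arm_command(
  plan=[
    {"translation": [0, 0.4, 0], "twist": 0, "gripper": 0},
    {"translation": [0, 0.8, 0], "twist": 0, "gripper": 0},
    {"translation": [0, 1.2, 0], "twist": 0, "gripper": 0},
    {"translation": [0, 1.6, 0], "twist": 0, "gripper": 0},
    {"translation": [0, 2, 0], "twist": 0, "gripper": 0},
  ],
)

```text
clock: 9.82
eef_pos: [613.6, 46.3, 88.4]
tcp_rot: [-3.135, -0.005, -0.014]
contact_force: [-0.1, -0.2, -2.6]
opening: 0.225
```

```bash
python3 -c "
from h import *
to(612+.012*110,20,88.2,-0.012)
from rig import grab_frame
cv2.imwrite('pics/t8.png',grab_frame('top'))
cv2.imwrite('pics/s8.png',grab_frame('scene'))
crop('pics/t8.png','pics/t8c.png',290,150,80,60,9)
crop('pics/s8.png','pics/s8c.png',290,200,80,80,8)"
```

```text
shift cm [0.01 2.63 0.  ] twist -0.002 | pos [613.6  46.3  88.4] rpy [-3.1353 -0.0046 -0.0136] F [-0.1 -0.2 -2.6] M [-0.    0.01 -0.  ] op 0.225 t 9.82
```

View pics/t8c.png

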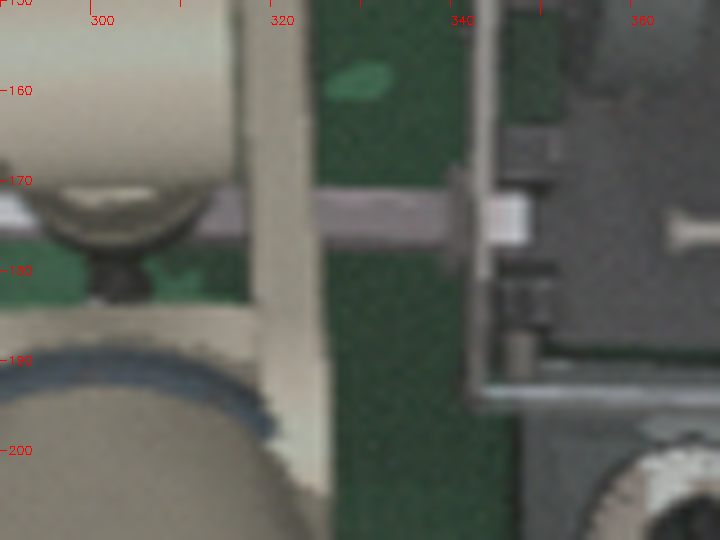

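View pics/s8c.png

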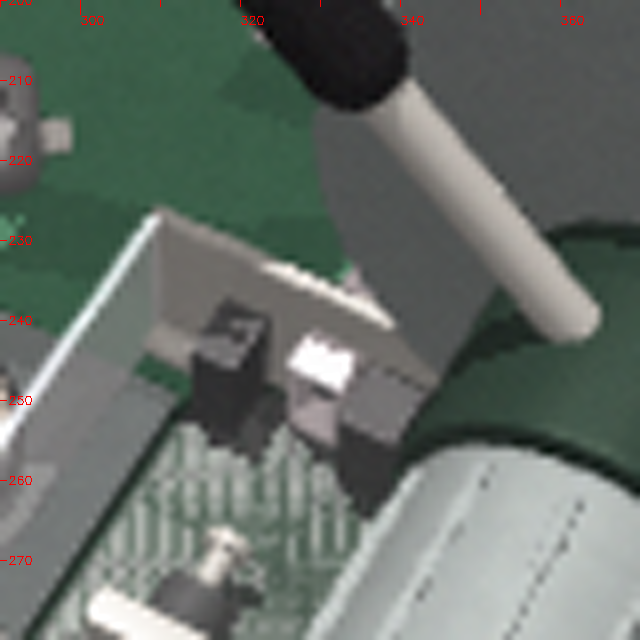

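The tube went into the window with no contact force. Before pushing further I'll check how close the wrist is to the saw head.

```bash
python3 -c "
from h import *
print(sense()['qpos'])
crop('pics/t8.png','pics/t8f.png',250,90,150,120,5)
crop('pics/s8.png','pics/s8f.png',270,40,160,140,5)"
```

```text
[0.06929677 0.49878034 1.76806626 0.00753606 0.8696843  0.07848881]
```

View pics/t8f.png

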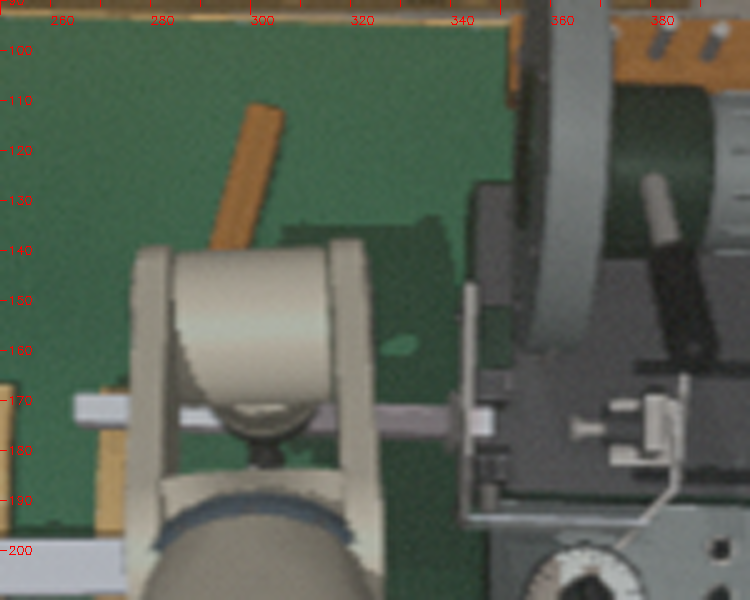

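View pics/s8f.png

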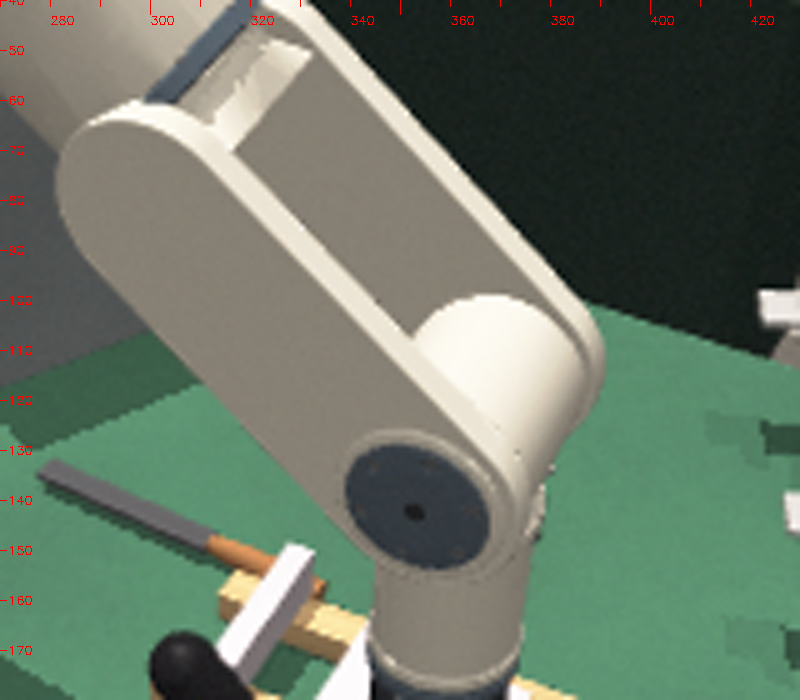

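The fork's half-width is about 65 mm, so it ends near y≈-88, which is still in front of the plate at -92. It's clear, so I'll continue.

Emit:
arm_command(
  plan=[
    {"translation": [0, 0.9, 0], "twist": 0, "gripper": 0},
    {"translation": [0, 1.8, 0], "twist": 0, "gripper": 0},
    {"translation": [0, 2.7, 0], "twist": 0, "gripper": 0},
    {"translation": [0, 3.6, 0], "twist": 0, "gripper": 0},
    {"translation": [0, 4.5, 0], "twist": 0, "gripper": 0},
  ],
)

```text
clock: 10.33
eef_pos: [612.9, -0.1, 88.1]
tcp_rot: [-3.136, -0.005, -0.014]
contact_force: [-0.8, -0.1, -2.4]
opening: 0.226
```

```bash
python3 -c "
from h import *
to(612+.012*80,-12,88.2,-0.012)
from rig import grab_frame
cv2.imwrite('pics/t9.png',grab_frame('top'))
crop('pics/t9.png','pics/t9c.png',310,110,90,90,7)"
```

```text
shift cm [ 0.02  1.19 -0.02] twist -0.002 | pos [ 6.129e+02 -1.000e-01  8.810e+01] rpy [-3.1355 -0.0045 -0.0142] F [-0.8 -0.1 -2.4] M [ 0.05 -0.02  0.05] op 0.226 t 10.33
```

View pics/t9c.png

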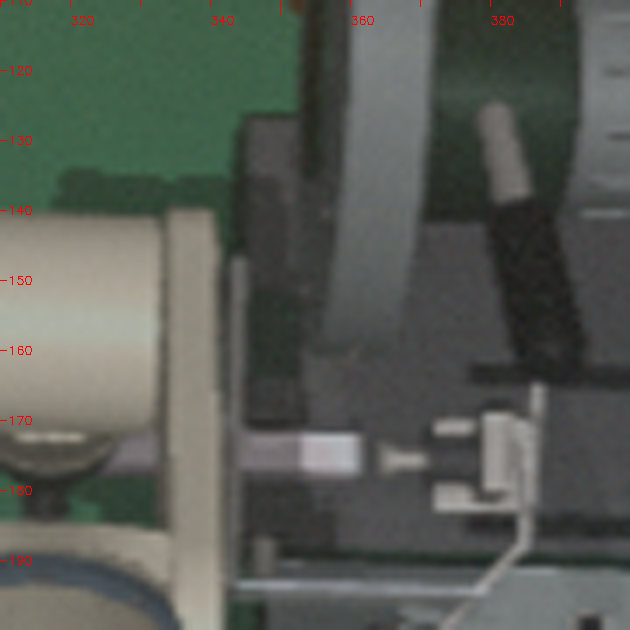

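Emit:
arm_command(
  plan=[
    {"translation": [0, 0.4, 0], "twist": 0, "gripper": 0},
    {"translation": [0, 0.8, 0], "twist": 0, "gripper": 0},
    {"translation": [0, 1.2, 0], "twist": 0, "gripper": 0},
    {"translation": [0, 1.5, 0], "twist": 0, "gripper": 0},
    {"translation": [0, 1.5, 0], "twist": 0, "gripper": 0},
  ],
)

```text
clock: 10.8
eef_pos: [612.7, -16.7, 88.0]
tcp_rot: [-3.136, -0.004, -0.015]
contact_force: [0.4, 2.2, -2.0]
opening: 0.222
```

```bash
python3 -c "
from h import *
to(612+.012*80,-21,88.2,-0.012)
from rig import grab_frame
cv2.imwrite('pics/t10.png',grab_frame('top'))
crop('pics/t10.png','pics/t10c.png',340,160,50,35,14)"
```

```text
shift cm [ 0.04  0.43 -0.02] twist -0.003 | pos [612.7 -16.7  88. ] rpy [-3.1359 -0.0045 -0.015 ] F [ 0.4  2.2 -2. ] M [ 0.37 -0.    0.02] op 0.222 t 10.8
```

View pics/t10c.png

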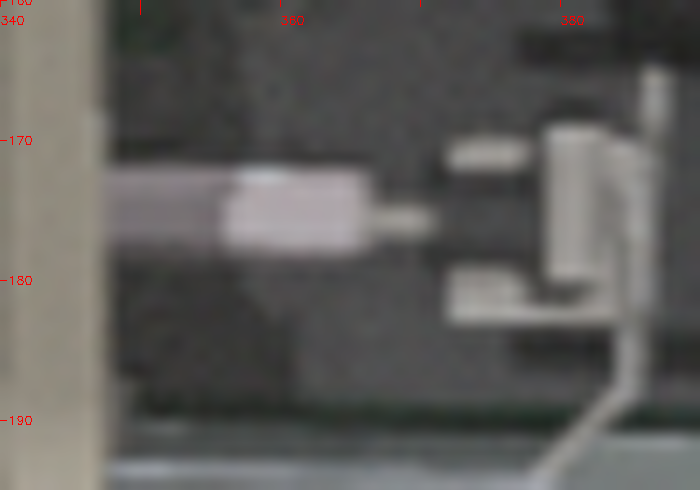

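The end is on the plunger with Fy at 2.2 N, about 2–3 mm in.

Emit:
arm_command(
  plan=[
    {"translation": [0, 0.2, 0], "twist": 0, "gripper": 0},
    {"translation": [0, 0.4, 0], "twist": 0, "gripper": 0},
    {"translation": [0, 0.5, 0], "twist": 0, "gripper": 0},
    {"translation": [0, 0.5, 0], "twist": 0, "gripper": 0},
    {"translation": [0, 0.5, 0], "twist": 0, "gripper": 0},
  ],
)

```text
clock: 11.27
eef_pos: [612.6, -21.1, 88.0]
tcp_rot: [-3.136, -0.005, -0.015]
contact_force: [0.2, 4.4, -1.9]
opening: 0.22
```

```bash
python3 -c "
from h import *
to(612+.012*80,-21,88.2,-0.012)"
```

```text
shift cm [ 0.03 -0.01 -0.02] twist -0.003 | pos [612.6 -21.1  88. ] rpy [-3.1356 -0.0046 -0.0149] F [ 0.2  4.4 -1.9] M [ 0.58 -0.06 -0.  ] op 0.22 t 11.27
```

Emit:
arm_command(
  plan=[
    {"translation": [0, 0.1, 0], "twist": 0, "gripper": 0},
    {"translation": [0, 0.2, 0], "twist": 0, "gripper": 0},
    {"translation": [0, 0.2, 0], "twist": 0, "gripper": 0},
    {"translation": [0, 0.2, 0], "twist": 0, "gripper": 0},
    {"translation": [0, 0.2, 0], "twist": 0, "gripper": 0},
  ],
)

```text
clock: 11.68
eef_pos: [612.7, -23.1, 88.0]
tcp_rot: [-3.135, -0.005, -0.015]
contact_force: [-0.7, 4.3, -2.0]
opening: 0.222
```

```bash
python3 -c "
from h import *
to(612+.012*80,-21,88.2,-0.012)
from rig import grab_frame
cv2.imwrite('pics/t11.png',grab_frame('top'))
crop('pics/t11.png','pics/t11c.png',340,160,50,35,14)
to(612+.012*80,-21,88.2,-0.012)
grab_frame('top');to(612+.012*80,-21,88.2,-0.012)
"
```

```text
shift cm [ 0.03 -0.21 -0.02] twist -0.003 | pos [612.7 -23.1  88. ] rpy [-3.1355 -0.0047 -0.015 ] F [-0.7  4.3 -2. ] M [0.66 0.03 0.03] op 0.222 t 11.68
shift cm [ 0.03 -0.21 -0.02] twist -0.003 | pos [612.6 -23.1  88. ] rpy [-3.1355 -0.0047 -0.0149] F [ 1.1  4.3 -2.1] M [ 0.67 -0.01 -0.01] op 0.225 t 11.73
shift cm [ 0.03 -0.21 -0.02] twist -0.003 | pos [612.6 -23.1  88. ] rpy [-3.1355 -0.0047 -0.0149] F [-0.8  2.9 -2.5] M [ 0.68 -0.02  0.03] op 0.224 t 11.78
```

View pics/t11c.png

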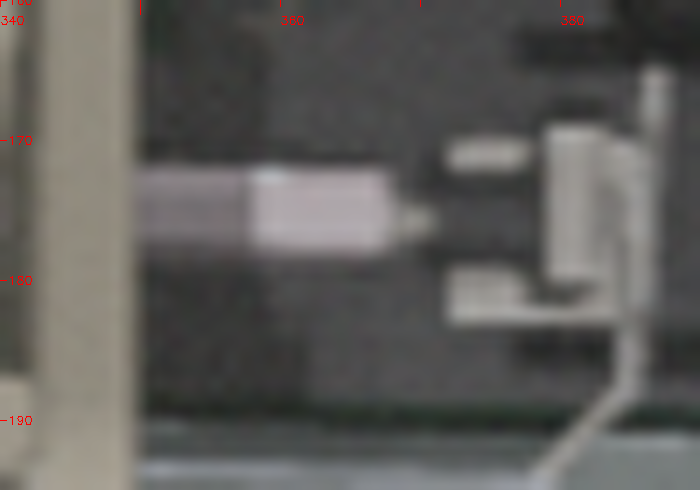

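The moment Mx is cleaner than Fy: 0.37, 0.58 and 0.67 N·m at y = -16.7, -21.1 and -23.1. It fits the spring rate with first contact near y = -12.8, so the stop is about 10 mm in. One last overall check.

```bash
python3 -c "
from h import *
from rig import grab_frame
cv2.imwrite('pics/s12.png',grab_frame('scene'))
a=cv2.imread('pics/t11.png');cv2.imwrite('pics/t12.png',a)"
```

```text
(no output)
```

View pics/s12.png

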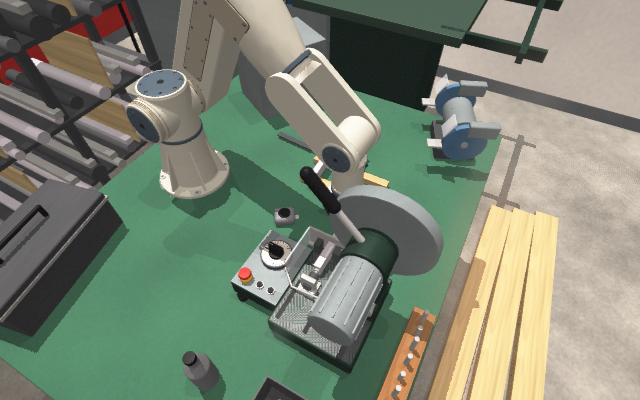

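View pics/t12.png

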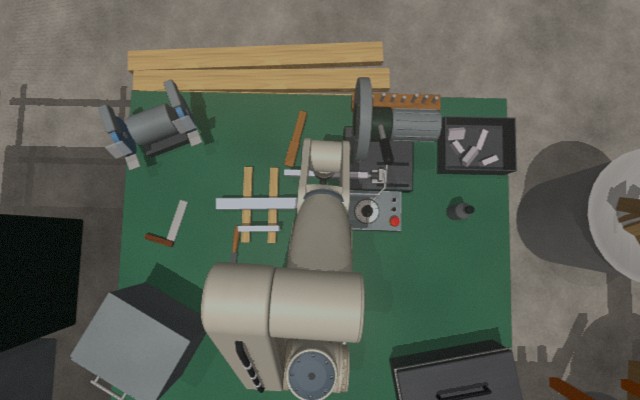

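The other lengths and the loose things are where they started: square tube at (257,203), short one at (258,229), tape measure and bottle unmoved. The knob is at zero and the tube is in the window. Handing in.

```bash
python3 -c "
from rig import job
print(job.sign_off())"
```

```text
the job is handed in; nothing more can be done
None
```

I turned the counter knob back to its zero stop, fed the 20 × 40 × 300 mm tube through the guard window, and handed the job in at about 11.8 s. The arm is still gripping the tube and pushing the length stop in.

**Last checks**
- **Knob:** it came firmly against its stop (0.93 N·m), and a picture after release showed the pointer at -x.
- **Insertion:** the tube went through the window without any side force.
- **Length stop:** the wrist moment puts it about 10 mm in, against the 6 mm needed. I estimated this from the spring rate; I could not read the joint directly. The push force was noisier (2.9 to 4.4 N) and would put it lower, at about 4 to 9 mm.
- **Tube:** from the arm's pose, its direction is about 0.003 rad off my estimate of the saw's axis. Its centre should be about 57 mm from the window.
- **Grip:** set to 60 N, with the opening steady at 0.22.
- **Other things:** the last pictures show the square tube, the short tube and the loose things I could see where they started. The arm hid a few of them in parts of the views.

**Disagreements and errors**
- The window's sideways position came out about 2 mm different from the camera than from the knob grip. Part of that was a half-pixel offset in my readings.
- I first had the sign of the grasp height reversed. I corrected it before the tube reached the window.

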